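Flip a tray of stamp dies with a covering tray in a tray turner

ROBOT

A 6-joint arm with a two-finger parallel gripper is mounted at the origin on the work surface; the furniture and walls round the work are solid. World frame = base frame: x ahead of the robot, y to its left, z up, the work surface at z = 0. Lengths are in m, angles in rad, forces in N, time in s.
With the tool pointing down it reaches from about 0.3 to 0.775 m from the base axis. Payload 14.6 kg.
Tool frame: the origin (TCP) lies at the very end of the fingers, on their centre line; the grasp point (between the pads) lies 19 mm behind it; z points along the fingers, y is the line along which they close (so a half turn about z gives the same grasp; the last joint's range is limited). The gripper opens to 94 mm and grips with 3 to 60 N. Pads are 16 mm wide; open, the fingers measure 119 mm over their backs; the gripper's body (75 mm by 177 mm) begins 78 mm behind the grasp point.
Start: joints at [-1.21, 0.3, 1.521, -0, 1.321, -0.067], TCP at [0.228, -0.5, 0.205] pointing down, gripper open.
Joint ranges: [-3.03, 3.03], [-0.79, 2.21], [0.23, 2.52], [-1.04, 4.18], [0, 3.07], [-2.55, 2.55]. Speed limits (rad/s): [2.22, 2.22, 2.57, 3.14, 3.14, 3.14].

INTERFACE

Orientations are given as [roll, pitch, yaw] about the fixed x, y, z axes, in that order (R = Rz(yaw) Ry(pitch) Rx(roll)).
In Python, from station import * gives the robot as it stands.
- The arm moves only by the tool jog_arm, never from a script. Its argument "rows" is a list of rows, each a list of 3 entries, a list of its own where there are three numbers: the shift along the tool's x, y, z in m, then the turn about the tool's z in degrees, then the finger opening in m, from 0 to 0.094. A call has 1 to 12 rows; each row shifts and turns the commanded pose from where the row before left it, along the tool's axes as they then stand; what a row does not reach is not made up. A row lasts 1/12 s, in which the tool goes at most 41.7 mm and 7.16 degrees, less where a joint would pass 70% of its speed; a pose out of reach is approached as far as the arm can. A call is refused whole if a number of a shift passes 0.0417 or a number of a turn 7.16, either way. A call with a gripper value outside its range is refused whole. The fingers move at their own pace and stop on an object; "squeeze" is the grip in N (left out, the last holds). Time passes only in rows, so rows that do not move let the fingers close. It gives the time, the measured TCP pose, the force, the opening and the grip force at its end, in the units of the state.
- get_obs(): the state, without advancing time (a new reading comes with each control period).
- camera(name): name is "scene" or "top"; returns a dict with "image" (480x640x3 uint8, red, green, blue), "range_z" (480x640 float32, m along the optical axis (not along the pixel's ray), 0 where there is no reading), "K" (3x3 intrinsics, pixels), "k1" (the pictures are not rectified: a ray, as slopes to the right and down, at radius r is drawn at 1 + k1 r^2 times it, then the intrinsics apply), "world_from_camera" (4x4, takes a point from camera to world coordinates). Camera axes: x right, y up, looking along -z (the intrinsics and any distortion apply to the point x, -y, -z); pixel columns grow to the right and rows downward; lengths in m; the calibration is good to about 2 mm. A picture is of the moment at which its call begins.
- hand_in(): hands the job in; it is judged then, once.
Trained networks look in a picture, given as the dict that the camera call returned (one of the last four; its "shot" number tells which), for a name from the list of things; names that differ only in an ending like _2 or _b are one class to them, and where a whole thing is asked for, a point or a joint stands for the part that bears it (a point fixed in the world has none). Each returns a list of dicts, best first, with "p" (0 to 1); they miss things now and then, are a little off and sometimes report something else, mostly with a low value. They report only what shows in the picture. A call takes as long as a camera call. They do not tell look-alikes from the thing itself.
- search_frame(label, picture): "at" ([column, row] as shares, 0 to 1, of the picture: columns of its width, rows of its height, amid what is visible of it).
- spot_point(label, picture): "at" ([column, row] as shares, 0 to 1, of the picture: columns of its width, rows of its height: a listed point, or the origin of a listed thing).
The state is a dict: "time_s": time; "qpos": joint angles; "joint_vel": joint speeds; "tau": joint torques, N m; "ee_pos": TCP position; "eef_rot": TCP orientation; "force": force on the tool from outside, world axes, zero at the start; "moment": the same for the moment, N m; "grip_width": finger opening in m; "grip_force": force on a finger pad.
Only numpy, scipy, OpenCV 4.12 (cv2) and the standard library are available. Lean on these libraries where they do the work, as an engineer would, in place of code of your own. Each camera call takes 0.05 s, during which the arm holds its last target. There are 200 camera calls.

TASK

Turn the two stamp dies rubber side down: lay the empty tray of matching length, mouth down, on the tray of dies in the tray turner and press it down under both spring catches, then swing the turner's crank over the top as far as it goes, so that both trays are turned over together and the dies lie in the tray that was the cover. Leave the shut trays in the turner and let go of the crank.

Things in the scene. Friction and masses are not known exactly. Their poses are not given: they have to be found in the camera images.
- cover_mid (a point): centre of the empty cover tray, half-way up: plain white, 56 (its x) x 120 (its y) x 20 mm, 100 g, walls 4 mm, 9 mm deep inside. Starts mouth down on the desk left of the turner, its z up; ends alike. Grip across the 56 mm at mid-length. A like tray only 84 mm long lies beside it and does not fit; the two may be swapped.
- seat (a point): centre of the fixed tray turner (base 100 x 194 mm), on its turning axis, 75 mm above the desk; y along the axis to the crank, x level away from the robot, z up. The tray of dies is in its cradle, mouth up, long side along y, rim level with this point, end guides more than 46 mm from it: free finger room on both long sides.
- filled_mid (a point): centre of the tray of dies (same size as the cover), half-way up, 10 mm below the seat. The cover set rim on rim has its centre 20 mm above this. Cradle guides flare up to 29 mm above the axis, play 2 mm in x, 1.5 mm in y. A sprung steel catch at each end, up to 47 mm above the axis, gives way as the cover is pressed down (3 to 8 N in all) and snaps over its top.
- cradle (a joint): angle of the turner's cradle in rad: 0 at the start (crank level, towards the robot), pi when fully over (crank level, away from the robot); a stop at each end. The crank goes up over the top. Friction 0.12 N m: stays where it is left.
- knob_mid (a point): middle of the crank's round black knob, 16 mm thick, 46 mm long along the turning axis; 55 mm from the axis and 126 mm along it from the seat, outside the post. At cradle 0 it is at axis height on the robot's side, at pi/2 55 mm above the axis. It spins on its pin: fingers pointing down can hold it through the whole half turn.
- die_a: a stamp die: light wooden block 40 x 42 x 6.5 mm with a round dark rubber face (32 mm wide, 2.5 mm high) on top; loose in the tray of dies. Origin mid wooden underside, z out through the rubber face (up at the start).
- die_b: the second stamp die, just like the first, in the other half of the same tray.
There are look-alikes about, which are no part of the job. Leave any pink or purple look-alike of the die_b alone.

How it is judged:
On the way:
1. the cover tray sits mouth down on the tray of dies, fully down under the catches, before the cradle is turned (z of cover_mid in the frame of seat between 0.005 and 0.013 m and horizontal distance between cover_mid and seat below 0.008 m and angle between cover_mid's own z axis and vertical below 0.12 rad and value of joint cradle below 0.2 rad), for 0.2 s.
At the end, for the whole second after the job is handed in: Cradle at rest within 10 degrees of fully over; cover tray still held in it, now mouth up underneath (centre within 20 mm of the axis, tilt under 14 degrees); both dies at rest in it, rubber side down within 14 degrees, on its floor within 5 mm (value of joint cradle above 2.97 rad and distance between cover_mid and seat below 0.02 m and angle between each of cover_mid, die_a, die_b's own z axis and vertical above 2.9 rad and distance between each of die_a, die_b and cover_mid below 0.055 m and z of each of die_a, die_b in the frame of cover_mid above -0.015 m and linear speed of each of die_a, die_b below 0.02 m/s and velocity of joint cradle below 0.05 rad/s); the robot touches nothing.
It also fails if it takes over 54 s, if anything falls off the work surface, if the arm or the gripper's body presses on something with over 40 N, if the wrist force passes 120 N, or if a joint passes its speed limit or range.

## Working session

There is one attempt and no reset: what is moved stays moved. The work goes in short steps, Python scripts to look and compute and a tool call to move; the robot and the scene stay as the last step left them, time stands still between calls to the robot, and variables do not carry over. Pictures are saved under pics/ and viewed, at most 10 in all, crops included, and the job is handed in when it is done.

Besides the shell and the picture viewer there is one more tool, called after "Request:" by a JSON object that holds its "fn" and its "kwargs". jog_arm: Moves the arm, as the interface text tells. Its arguments: {"type":"object","properties":{"rows":{"type":"array","items":{"type":"array"}},"squeeze":{"type":"number"}},"required":["rows"]}

```bash
mkdir -p pics; cat > h.py <<'E'
from station import *
import numpy as np, cv2
def ray(c,u,v):
    K=c["K"];x=(u-K[0,2])/K[0,0];y=(v-K[1,2])/K[1,1];a,b=x,y
    for _ in range(20):
        s=1+c["k1"]*(a*a+b*b);a,b=x/s,y/s
    return np.array([a,-b,-1.])
def at_range(c,u,v):
    d=c["range_z"][int(round(v)),int(round(u))];T=c["world_from_camera"]
    return T[:3,:3]@(ray(c,u,v)*d)+T[:3,3]
def at_z(c,u,v,z):
    T=c["world_from_camera"];r=T[:3,:3]@ray(c,u,v);return T[:3,3]+r*(z-T[2,3])/r[2]
def cloud(c):
    H,W=c["range_z"].shape;u,v=np.meshgrid(np.arange(W),np.arange(H));K=c["K"]
    x=(u-K[0,2])/K[0,0];y=(v-K[1,2])/K[1,1];a,b=x,y
    for _ in range(20):
        s=1+c["k1"]*(a*a+b*b);a,b=x/s,y/s
    d=c["range_z"];P=np.stack([a*d,-b*d,-d],-1);T=c["world_from_camera"]
    P=P@T[:3,:3].T+T[:3,3];P[d==0]=np.nan;return P
E
python3 - <<'E'
from h import *
for n in("top","scene"):
    c=camera(n);im=c["image"];cv2.imwrite(f"pics/{n}0.png",im[:,:,::-1])
    P=cloud(c)
    for l in("cover_mid","seat","filled_mid","knob_mid","die_a"):
        for r in spot_point(l,c)[:4]:
            u,v=r["at"][0]*640,r["at"][1]*480
            print(n,l,round(r["p"],2),round(u),round(v),np.round(P[min(479,int(v)),min(639,int(u))],3))
    print(np.round(c["world_from_camera"],2).tolist(),c["K"][0,0])
s=get_obs();print(s["time_s"],s["ee_pos"],s["eef_rot"],s["grip_width"])
E
```

```text
top cover_mid 0.85 164 276 [0.404 0.275 0.021]
top filled_mid 0.93 413 205 [ 0.537 -0.204  0.065]
top knob_mid 0.77 349 246 [ 0.46  -0.082  0.085]
top die_a 0.9 423 203 [ 0.541 -0.222  0.075]
top die_a 0.67 420 274 [ 0.41  -0.225  0.008]
top die_a 0.58 403 206 [ 0.536 -0.184  0.075]
[[-0.0, 1.0, -0.08, 0.39], [-1.0, -0.0, 0.0, -0.03], [0.0, 0.08, 1.0, 1.2], [0.0, 0.0, 0.0, 1.0]] 605.6749033151658
scene cover_mid 0.64 198 355 [0.396 0.282 0.021]
scene seat 0.92 361 212 [ 0.543 -0.215  0.074]
scene knob_mid 0.68 343 239 [ 0.46  -0.084  0.081]
scene die_a 0.6 353 221 [ 0.495 -0.145  0.092]
scene die_a 0.48 369 214 [ 0.527 -0.224  0.075]
[[-0.65, 0.36, -0.67, -0.18], [-0.76, -0.28, 0.59, 0.53], [0.02, 0.89, 0.45, 0.54], [0.0, 0.0, 0.0, 1.0]] 493.65483342048066
0.6 [ 0.22816752 -0.50040113  0.2054129 ] [-3.14148957e+00 -2.63400059e-05  4.27813817e-01] 0.09416272275529992
```

View pics/top0.png

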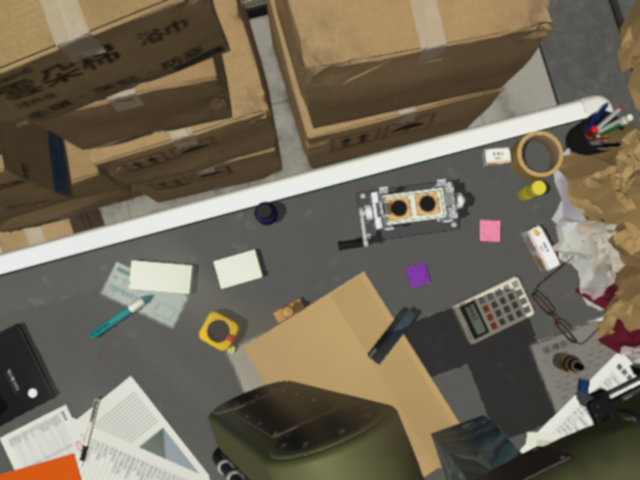

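View pics/scene0.png

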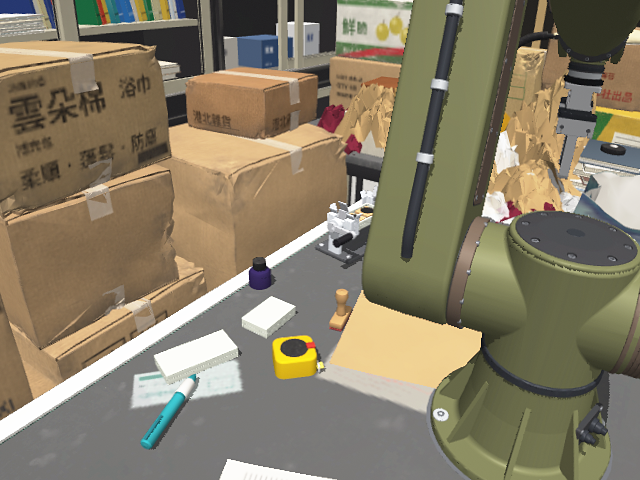

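The top view shows the long cover at about (160,277), the short look-alike at (238,268), the turner at (413,205) with its crank at (349,245). The purple and pink squares are decoys. Next I fit rectangles.

```bash
cat >> h.py <<'E'
def rect(P,m):
    Q=P[m][:,:2];(c,s,a)=cv2.minAreaRect((Q*1000).astype(np.float32))
    if s[0]>s[1]: a+=90;s=s[::-1]
    # long-side yaw: direction of the long (y) side minus 90 -> object yaw deg
    a=(a+90)%180-90
    return np.round(np.array(c)/1000,4),np.round(s,1),round(a,2),len(Q),np.round(np.median(Q,0),4)
E
python3 - <<'E'
from h import *
for n in("top","scene"):
    c=camera(n);P=cloud(c);im=c["image"].astype(int);X,Y,Z=P[...,0],P[...,1],P[...,2]
    w=im.min(-1)>150
    near=lambda x,y,r:(np.hypot(X-x,Y-y)<r)
    print(n,"cover",rect(P,near(.40,.278,.085)&(Z>.015)&(Z<.027)), np.nanmedian(Z[near(.40,.278,.03)]))
    print(n,"short",rect(P,near(.42,.13,.06)&(Z>.015)&(Z<.027)))
    print(n,"desk",np.nanmedian(Z[near(.45,.05,.02)]))
    m=near(.54,-.205,.1);
    if n=="top":
        R=c
        up=cv2.resize(c["image"][165:260,320:490],None,fx=4.6,fy=4.6,interpolation=cv2.INTER_CUBIC);cv2.imwrite("pics/t1.png",up[:,:,::-1])
        print("knob",rect(P,near(.46,-.08,.05)&(im.max(-1)<60)&(Z>.06)&(Z<.1)),np.nanmax(Z[near(.46,-.075,.02)]))
        for r in spot_point("die_a",c)[:4]: print(r["p"],at_z(c,r["at"][0]*640,r["at"][1]*480,.062))
        for r in spot_point("filled_mid",c)[:1]: print(at_z(c,r["at"][0]*640,r["at"][1]*480,.07))
    for r in spot_point("seat",c)[:1]: print("seat",at_z(c,r["at"][0]*640,r["at"][1]*480,.075))
    for r in spot_point("knob_mid",c)[:1]: print("knob",at_z(c,r["at"][0]*640,r["at"][1]*480,.075))
E
```

```text
top cover (array([0.3821, 0.2827]), array([ 96.2, 121.5]), -4.71, 1836, array([0.4003, 0.2832])) 0.020631960885592382
top short (array([0.4179, 0.1296]), array([56.2, 84.4]), 16.29, 1236, array([0.4178, 0.1293]))
top desk -2.6630003665206736e-05
knob (array([ 0.4627, -0.086 ]), array([15.6, 43.7]), 6.04, 192, array([ 0.4624, -0.0859])) 0.08873501030651232
0.87 [ 0.49524594 -0.35397986  0.062     ]
0.74 [ 0.52853751 -0.17580017  0.062     ]
0.72 [ 0.53978296 -0.23023977  0.062     ]
0.66 [ 0.41011268 -0.218341    0.062     ]
[ 0.53891603 -0.20999556  0.07      ]
knob [ 0.46082055 -0.08832503  0.075     ]
scene cover (array([0.3827, 0.2819]), array([100.9, 120.7]), -4.55, 2155, array([0.3973, 0.2889])) 0.02073914300167784
scene short (array([0.4184, 0.1286]), array([58.3, 86. ]), 16.05, 1020, array([0.4147, 0.1327]))
scene desk 0.0011591463544634584
seat [ 0.54807176 -0.22121856  0.075     ]
knob [ 0.45525363 -0.08245616  0.075     ]
```

View pics/t1.png

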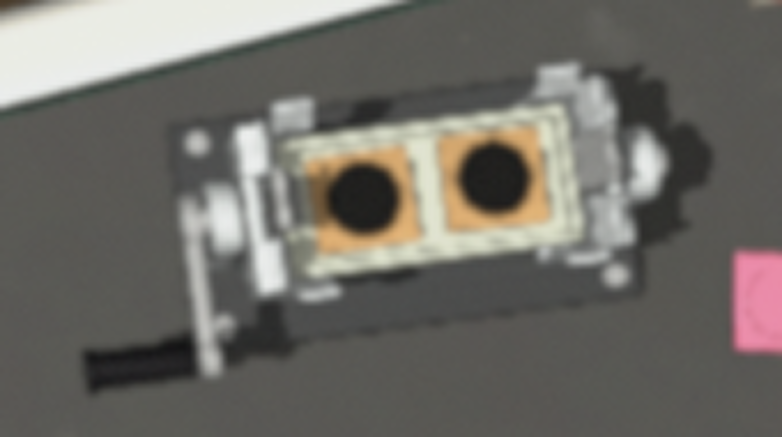

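The crop shows the turner yawed about +8°, tray centre near crop (432,192), knob at (140,365). I refine with cleaner masks.

```bash
python3 - <<'E'
from h import *
c=camera("top");P=cloud(c);im=c["image"].astype(int);X,Y,Z=P[...,0],P[...,1],P[...,2]
near=lambda x,y,r:(np.hypot(X-x,Y-y)<r)
def big(m):
    n,l,s,_=cv2.connectedComponentsWithStats(m.astype(np.uint8),connectivity=4)
    return l==1+np.argmax(s[1:,4])
m=near(.40,.28,.085)&(Z>.012)&(Z<.027)&(im.min(-1)>140)
m=big(cv2.morphologyEx(big(m).astype(np.uint8),cv2.MORPH_OPEN,np.ones((3,3))))
print("cover",rect(P,m))
def pix(m,z):
    u=np.argwhere(m);Q=np.array([at_z(c,x,y,z) for y,x in u])
    return rect(Q[None],np.ones((1,len(Q)),bool))
r,g,b=im[...,0],im[...,1],im[...,2]
m=near(.537,-.206,.08)&(r-b>8)&(r>120)
mm=big(m);print("tray",pix(mm,.075),pix(cv2.morphologyEx(mm.astype(np.uint8),cv2.MORPH_OPEN,np.ones((5,5)))>0,.075))
mb=near(.537,-.206,.12)&(Z>.003)&(Z<.1);print("base",rect(P,big(near(.537,-.206,.115)&(Z>.004)&(Z<.03))))
hi=near(.537,-.206,.13)&(Z>.1);print("catch tops",np.round(P[hi],3)[::4].tolist())
k=near(.46,-.08,.05)&(im.max(-1)<60)&(Z>.06)&(Z<.1);print("knob",pix(k,.079))
for d in P[near(.537,-.206,.06)&(im.max(-1)<50)][::12]: pass
for x,y in((.53,-.175),(.54,-.235)):
    k=near(x,y,.03)&(im.max(-1)<60)&(Z>.06);Q=[at_z(c,u,v,.075) for v,u in np.argwhere(k)];print("rubber",np.mean(Q,0),len(Q))
E
```

```text
cover (array([0.4022, 0.2811]), array([ 55.9, 119.9]), -4.87, 1722, array([0.4023, 0.2802]))
tray (array([ 0.5339, -0.2046]), array([ 58.6, 120.4]), 7.18, 1446, array([ 0.5339, -0.2084])) (array([ 0.5341, -0.2065]), array([ 58.6, 116.6]), 7.18, 1420, array([ 0.5358, -0.2084]))
base (array([ 0.5029, -0.2129]), array([ 40.4, 186.7]), 6.29, 1127, array([ 0.4966, -0.2088]))
catch tops [[0.58, -0.252, 0.104], [0.581, -0.26, 0.102], [0.578, -0.25, 0.106], [0.578, -0.257, 0.108], [0.576, -0.248, 0.106], [0.574, -0.246, 0.105], [0.575, -0.265, 0.103], [0.571, -0.263, 0.102], [0.567, -0.269, 0.102], [0.565, -0.149, 0.105], [0.565, -0.267, 0.103], [0.564, -0.148, 0.103], [0.564, -0.265, 0.101], [0.562, -0.144, 0.104], [0.562, -0.265, 0.102], [0.56, -0.269, 0.1], [0.556, -0.135, 0.102], [0.554, -0.135, 0.103], [0.551, -0.266, 0.123], [0.552, -0.259, 0.105], [0.551, -0.264, 0.115], [0.551, -0.133, 0.103], [0.549, -0.261, 0.112], [0.548, -0.266, 0.122], [0.549, -0.137, 0.1], [0.548, -0.261, 0.111], [0.546, -0.266, 0.122], [0.547, -0.261, 0.105], [0.545, -0.265, 0.118], [0.545, -0.134, 0.105], [0.
[... 880 characters left out ...]
-0.275, 0.103], [0.516, -0.146, 0.114], [0.518, -0.274, 0.102], [0.515, -0.146, 0.11], [0.516, -0.273, 0.104], [0.512, -0.275, 0.104], [0.508, -0.142, 0.103], [0.506, -0.264, 0.105], [0.505, -0.142, 0.1], [0.505, -0.26, 0.103], [0.505, -0.268, 0.101], [0.503, -0.144, 0.1], [0.503, -0.26, 0.105], [0.503, -0.268, 0.102], [0.501, -0.143, 0.103], [0.498, -0.142, 0.102], [0.492, -0.143, 0.101], [0.492, -0.162, 0.102], [0.49, -0.154, 0.103], [0.49, -0.161, 0.104], [0.488, -0.152, 0.105], [0.488, -0.159, 0.104]]
knob (array([ 0.4627, -0.086 ]), array([15.5, 44. ]), 5.96, 194, array([ 0.4626, -0.0861]))
rubber [ 0.5309003  -0.17725321  0.075     ] 156
rubber [ 0.53926794 -0.23099772  0.075     ] 144
```

Request:
{"fn": "jog_arm", "kwargs": {"rows": [[[0,0,-0.01],-6.73,0.094],[[0,0,-0.01],-6.73,0.094],[[0,0,0],-6.73,0.094],[[0,0,0],-6.73,0.094],[[0,0,0],-6.73,0.094],[[0,0,0],-6.73,0.094],[[0,0,0],-6.73,0.094],[[0,0,0],-6.73,0.094],[[0,0,0],-6.76,0.094],[[0,0,0],0,0.094]]}}

```text
time_s: 1.88
ee_pos: [0.2282, -0.5004, 0.2254]
eef_rot: [-3.142, -0.0, 1.491]
force: [-0.4, 0.3, -0.3]
grip_width: 0.0942
grip_force: 0.0
```

```bash
cat >> h.py <<'E'
def delta(x,y,z,yawdeg):
    s=get_obs();p=s["ee_pos"];a=s["eef_rot"][2];d=np.array([x,y,z])-p
    tx=np.array([np.cos(a),np.sin(a),0]);ty=np.array([np.sin(a),-np.cos(a),0])
    print("t",round(s["time_s"],2),"pos",np.round(p,4),"rpy",np.round(np.degrees(s["eef_rot"]),2),"w",round(s["grip_width"],4),"tool mm",np.round([d@tx*1e3,d@ty*1e3,-d[2]*1e3],1),"turn",round(((-(yawdeg-np.degrees(a))+90)%180)-90,2))
E
python3 - <<'E'
from h import *
delta(.4022,.2811,.06,85.1)
c=camera("top");P=cloud(c);X,Y,Z=P[...,0],P[...,1],P[...,2]
for y in(-.3,-.2,-.1,0,.1,.2,.3):
    m=(abs(Y-y)<.05)&(Z>.13)&(X>.45)&(X<1);print(y,np.nanmin(X[m]) if m.any() else None)
E
```

```text
t 1.88 pos [ 0.2282 -0.5004  0.2254] rpy [-180.     -0.     85.44] w 0.0942 tool mm [792.9 111.3 165.4] turn 0.34
-0.3 0.8149754322230809
-0.2 0.7916220491995805
-0.1 0.7802476735556385
0 0.7739932677680383
0.1 0.7366166051010785
0.2 0.7146546218831666
0.3 0.6813664056837525
```

Request:
{"fn": "jog_arm", "kwargs": {"rows": [[[0.033,0.0111,0],0,0.094],[[0.033,0.0111,0],0,0.094],[[0.033,0.0111,0],0,0.094],[[0.033,0.0111,0],0,0.094],[[0.033,0.0111,0],0,0.094],[[0.033,0.0111,0],0,0.094],[[0.033,0.0111,0],0,0.094],[[0.033,0.0111,0],0,0.094],[[0.033,0.0111,0],0,0.094],[[0.033,0.0111,0],0,0.094],[[0.033,0,0],0,0.094],[[0.033,0,0],0,0.094]]}}

```text
time_s: 2.93
ee_pos: [0.3726, -0.1137, 0.2255]
eef_rot: [3.141, 0.0, 1.481]
force: [0.9, 0.8, 0.1]
grip_width: 0.094
grip_force: 0.0
```

Request:
{"fn": "jog_arm", "kwargs": {"rows": [[[0.033,0,0.01],0,0.094],[[0.033,0,0.01],0,0.094],[[0.033,0,0.01],0,0.094],[[0.033,0,0.01],0,0.094],[[0.033,0,0.01],0,0.094],[[0.033,0,0.01],0,0.094],[[0.033,0,0.01],0,0.094],[[0.033,0,0.01],0,0.094],[[0.033,0,0.01],0,0.094],[[0.033,0,0.01],0,0.094],[[0.033,0,0.02],0,0.094],[[0.033,0,0.02],0.34,0.094]]}}

```text
time_s: 3.93
ee_pos: [0.4064, 0.2812, 0.0851]
eef_rot: [3.14, -0.001, 1.475]
force: [0.6, -0.4, 0.6]
grip_width: 0.0937
grip_force: 0.0
```

Request:
{"fn": "jog_arm", "kwargs": {"rows": [[[0,0,0],0,0.094],[[0,0,0],0,0.094]]}}

```text
time_s: 4.1
ee_pos: [0.4055, 0.2799, 0.0842]
eef_rot: [-3.14, 0.002, 1.478]
force: [-0.4, -0.1, 0.1]
grip_width: 0.0941
grip_force: 0.0
```

```bash
python3 - <<'E'
from h import *
delta(.4022,.2811,.004,85.1)
c=camera("scene");cv2.imwrite("pics/s2.png",c["image"][:,:,::-1])
E
```

```text
t 4.1 pos [0.4055 0.2799 0.0842] rpy [-1.7988e+02  9.0000e-02  8.4680e+01] w 0.0941 tool mm [ 0.9 -3.4 80.2] turn -0.42
```

View pics/s2.png

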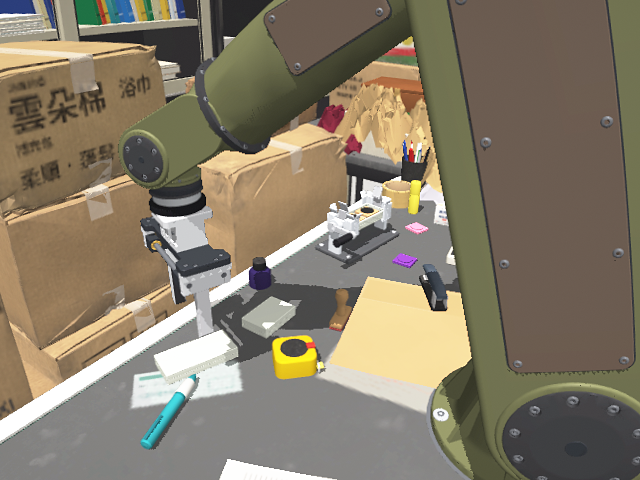

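The gripper stands over the long cover at (195,355). The way down is clear.

Request:
{"fn": "jog_arm", "kwargs": {"rows": [[[0.001,-0.0034,0.01],-0.42,0.094],[[0,0,0.02],0,0.094],[[0,0,0.02],0,0.094],[[0,0,0.015],0,0.094],[[0,0,0.01],0,0.094],[[0,0,0.005],0,0.094],[[0,0,0],0,0.094],[[0,0,0],0,0.07],[[0,0,0],0,0.05],[[0,0,0],0,0.045],[[0,0,0],0,0.045],[[0,0,0],0,0.045]], "squeeze": 35}}

```text
time_s: 5.15
ee_pos: [0.4031, 0.2807, 0.0058]
eef_rot: [3.141, -0.0, 1.487]
force: [0.4, 0.0, 0.5]
grip_width: 0.0641
grip_force: 0.0
```

Request:
{"fn": "jog_arm", "kwargs": {"rows": [[[0,0,0],0,0.045],[[0,0,0],0,0.045],[[0,0,0],0,0.045],[[0,0,0],0,0.045],[[0,0,0],0,0.045]]}}

```text
time_s: 5.57
ee_pos: [0.4031, 0.2806, 0.0056]
eef_rot: [3.141, -0.0, 1.487]
force: [-0.3, -0.2, 5.5]
grip_width: 0.0559
grip_force: 35.0
```

Request:
{"fn": "jog_arm", "kwargs": {"rows": [[[0,0,-0.01],0,0.045],[[0,0,-0.02],0,0.045],[[0,0,-0.03],0,0.045],[[0,0,-0.03],0,0.045],[[0,0,-0.03],0,0.045],[[0,0,-0.03],0,0.045],[[0,0,-0.02],0,0.045],[[0,0,-0.01],0,0.045],[[0,0,0],0,0.045]]}}

```text
time_s: 6.32
ee_pos: [0.4034, 0.2808, 0.1872]
eef_rot: [3.139, -0.002, 1.487]
force: [0.3, -0.3, -1.0]
grip_width: 0.056
grip_force: 35.0
```

```bash
python3 - <<'E'
from h import *
delta(.534,-.2045,.165,97.2)
c=camera("scene");P=cloud(c);im=c["image"].astype(int);p=get_obs()["ee_pos"]
r=np.hypot(P[...,0]-p[0],P[...,1]-p[1])
m=(r<.09)&(abs(P[...,2]-p[2]-.004)<.022)&(im.min(-1)>130)
up=P[m];print(len(up),np.percentile(up[:,2],[1,50,99])-p[2]);print(rect(P,m&(P[...,2]>p[2]+.011)))
E
```

```text
t 6.32 pos [0.4034 0.2808 0.1872] rpy [ 1.7987e+02 -1.0000e-01  8.5190e+01] w 0.056 tool mm [-472.7  170.8   22.2] turn -12.01
2438 [-0.00137355  0.01684838  0.02399651]
(array([0.4014, 0.2807]), array([ 82.7, 120. ]), -4.55, 1798, array([0.3929, 0.2926]))
```

Request:
{"fn": "jog_arm", "kwargs": {"rows": [[[0,0,0],-4,0.045],[[0,0,0],-4,0.045],[[0,0,0],-4,0.045],[[-0.02,0.0038,0],0,0.045],[[-0.028,0.0038,0],0,0.045],[[-0.028,0.0038,0],0,0.045],[[-0.028,0.0038,0],0,0.045],[[-0.028,0.0038,0],0,0.045],[[-0.028,0.0038,0],0,0.045],[[-0.028,0.0038,0],0,0.045],[[-0.028,0.0038,0],0,0.045],[[-0.028,0.0038,0],0,0.045]]}}

```text
time_s: 7.37
ee_pos: [0.4668, 0.0413, 0.1835]
eef_rot: [-3.138, -0.0, 1.696]
force: [0.4, 0.0, -0.2]
grip_width: 0.0558
grip_force: 35.0
```

Request:
{"fn": "jog_arm", "kwargs": {"rows": [[[-0.028,0.0038,0],0,0.045],[[-0.028,0.0038,0],0,0.045],[[-0.028,0.0038,0],0,0.045],[[-0.028,0.0038,0],0,0.045],[[-0.028,0.0038,0],0,0.045],[[-0.028,0.0038,0],0,0.045],[[-0.028,0.0038,0],0,0.045],[[-0.028,0.0038,0],0,0.045],[[-0.028,0.0038,0],0,0.045],[[0,0,0],0,0.045],[[0,0,0],0,0.045]]}}

```text
time_s: 8.28
ee_pos: [0.5322, -0.2037, 0.1829]
eef_rot: [-3.138, -0.002, 1.694]
force: [0.2, 0.4, -1.0]
grip_width: 0.0554
grip_force: 35.0
```

```bash
python3 - <<'E'
from h import *
delta(.534,-.2045,.165,97.2)
for n in("top","scene"):
    c=camera(n);P=cloud(c);im=c["image"].astype(int);p=get_obs()["ee_pos"]
    m=(np.hypot(P[...,0]-p[0],P[...,1]-p[1])<.09)&(P[...,2]>p[2]+.008)&(P[...,2]<p[2]+.02)&(im.min(-1)>130)
    print(m.sum(),rect(P,m) if m.any() else 0)
    a=(slice(170,310),slice(280,460)) if n=="scene" else (slice(130,280),slice(320,500))
    cv2.imwrite(f"pics/{n}3.png",cv2.resize(c["image"][a],None,fx=4,fy=4,interpolation=cv2.INTER_CUBIC)[:,:,::-1])
E
```

```text
t 8.28 pos [ 0.5322 -0.2037  0.1829] rpy [-1.7981e+02 -1.2000e-01  9.7080e+01] w 0.0554 tool mm [-1.   1.7 17.9] turn -0.12
271 (array([ 0.5358, -0.1593]), array([41.2, 54.1]), 30.05, 271, array([ 0.5357, -0.1506]))
146 (array([ 0.5473, -0.1589]), array([30.6, 77.4]), 48.7, 146, array([ 0.5378, -0.147 ]))
```

View pics/scene3.png

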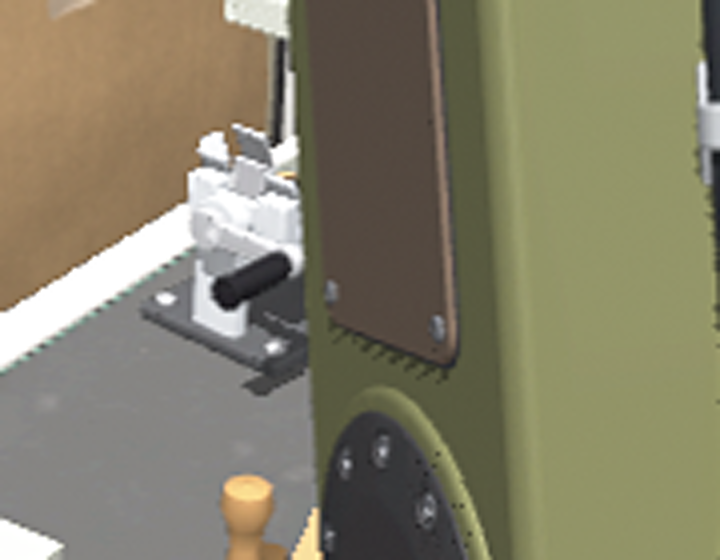

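View pics/top3.png

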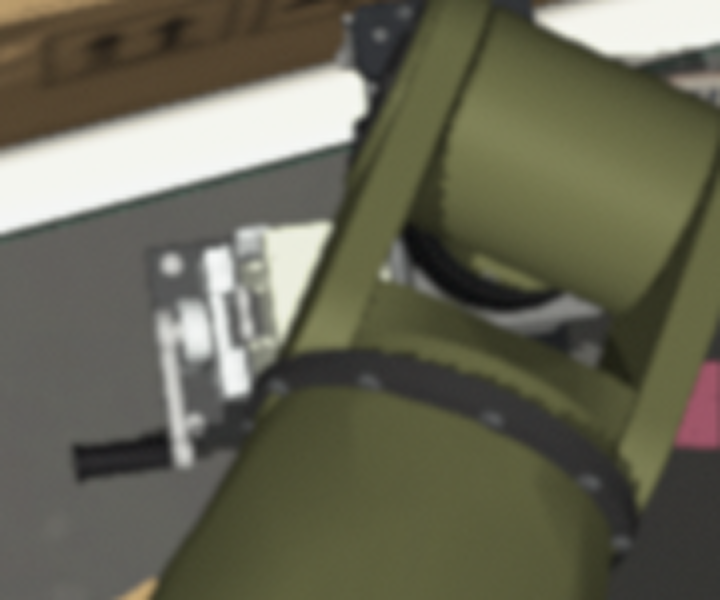

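The cover is above the turner with its crank-side far corner visible at top-crop (265,230). I use that edge to check the grip offset.

```bash
python3 - <<'E'
from h import *
c=camera("top");P=cloud(c);im=c["image"].astype(int);p=get_obs()["ee_pos"];a=np.radians(7.1)
ex=np.array([np.cos(a),np.sin(a)]);ey=np.array([-np.sin(a),np.cos(a)])
m=(np.hypot(P[...,0]-p[0],P[...,1]-p[1])<.09)&(abs(P[...,2]-p[2]-.0145)<.004)&(im.min(-1)>130)
D=P[m][:,:2]-p[:2];x=D@ex;y=D@ey
print(m.sum(),np.median(P[m][:,2])-p[2],"xmax",np.sort(x)[-6:],"ymax",np.sort(y)[-8:])
for yy in(.03,.035,.04,.045,.05): 
    k=abs(y-yy)<.0025; print(yy,k.sum(),x[k].max() if k.any() else 0)
E
```

```text
246 0.014041084162194267 xmax [0.02448694 0.02460329 0.02471764 0.02511922 0.0253776  0.02540413] ymax [0.06038454 0.06047259 0.06050556 0.0605097  0.06057017 0.06065562
 0.06070944 0.06078983]
0.03 0 0
0.035 8 0.0239736858966785
0.04 23 0.024458994857415782
0.045 37 0.025377601068857787
0.05 54 0.024462273250468985
```

Request:
{"fn": "jog_arm", "kwargs": {"rows": [[[-0.001,0.003,0],-0.1,0.045],[[0,0,0.015],0,0.045],[[0,0,0.015],0,0.045],[[0,0,0.015],0,0.045],[[0,0,0.01],0,0.045],[[0,0,0.008],0,0.045],[[0,0,0.005],0,0.045],[[0,0,0],0,0.045],[[0,0,0],0,0.045]]}}

```text
time_s: 9.18
ee_pos: [0.5362, -0.2037, 0.1179]
eef_rot: [3.141, 0.0, 1.698]
force: [0.6, -0.6, -0.6]
grip_width: 0.0558
grip_force: 35.0
```

Request:
{"fn": "jog_arm", "kwargs": {"rows": [[[0,0,0.003],0,0.045],[[0,0,0.003],0,0.045],[[0,0,0],0,0.045]]}}

```text
time_s: 9.43
ee_pos: [0.5361, -0.2036, 0.1113]
eef_rot: [3.141, 0.0, 1.698]
force: [0.4, -0.1, -0.5]
grip_width: 0.0556
grip_force: 35.0
```

Request:
{"fn": "jog_arm", "kwargs": {"rows": [[[0,0,0.003],0,0.045],[[0,0,0.003],0,0.045],[[0,0,0],0,0.045]]}}

```text
time_s: 9.68
ee_pos: [0.5358, -0.2035, 0.1048]
eef_rot: [-3.141, -0.0, 1.698]
force: [0.7, -0.2, -1.3]
grip_width: 0.0557
grip_force: 35.0
```

Request:
{"fn": "jog_arm", "kwargs": {"rows": [[[0,0,0.003],0,0.045],[[0,0,0.003],0,0.045],[[0,0,0],0,0.045]]}}

```text
time_s: 9.93
ee_pos: [0.5358, -0.2035, 0.0987]
eef_rot: [-3.141, -0.001, 1.698]
force: [0.2, -1.2, -1.6]
grip_width: 0.0555
grip_force: 35.0
```

Request:
{"fn": "jog_arm", "kwargs": {"rows": [[[0,0,0.003],0,0.045],[[0,0,0.003],0,0.045],[[0,0,0],0,0.045]]}}

```text
time_s: 10.18
ee_pos: [0.5363, -0.2041, 0.0934]
eef_rot: [3.141, 0.001, 1.698]
force: [1.0, -5.3, 1.8]
grip_width: 0.0555
grip_force: 35.0
```

Request:
{"fn": "jog_arm", "kwargs": {"rows": [[[0,0,0.003],0,0.045],[[0,0,0.003],0,0.045],[[0,0,0],0,0.045]]}}

```text
time_s: 10.43
ee_pos: [0.536, -0.2039, 0.0868]
eef_rot: [-3.142, 0.001, 1.698]
force: [1.8, -6.1, -0.9]
grip_width: 0.0557
grip_force: 35.0
```

Request:
{"fn": "jog_arm", "kwargs": {"rows": [[[-0.0006,0,0.003],0,0.045],[[0,0,0.003],0,0.045],[[0,0,0],0,0.045],[[0,0,0],0,0.045]]}}

```text
time_s: 10.77
ee_pos: [0.5359, -0.2039, 0.081]
eef_rot: [-3.141, -0.001, 1.698]
force: [0.4, -0.2, -1.2]
grip_width: 0.0554
grip_force: 35.0
```

Request:
{"fn": "jog_arm", "kwargs": {"rows": [[[0,0,0.002],0,0.045],[[0,0,0],0,0.045],[[0,0,0],0,0.045]]}}

```text
time_s: 11.02
ee_pos: [0.5363, -0.2041, 0.0802]
eef_rot: [3.141, 0.0, 1.698]
force: [-2.0, 0.4, 8.6]
grip_width: 0.0556
grip_force: 35.0
```

Request:
{"fn": "jog_arm", "kwargs": {"rows": [[[0,0,0.002],0,0.045],[[0,0,0],0,0.045],[[0,0,0],0,0.045]]}}

```text
time_s: 11.27
ee_pos: [0.5367, -0.2044, 0.0797]
eef_rot: [3.14, 0.001, 1.698]
force: [-8.0, 2.3, 23.6]
grip_width: 0.0557
grip_force: 35.0
```

Request:
{"fn": "jog_arm", "kwargs": {"rows": [[[0,0,-0.003],0,0.045],[[0,0,0],0,0.07],[[0,0,0],0,0.09],[[0,0,0],0,0.094],[[0,0,0],0,0.094],[[0,0,0],0,0.094],[[0,0,0],0,0.094],[[0,0,0],0,0.094]]}}

```text
time_s: 11.93
ee_pos: [0.5361, -0.2042, 0.0803]
eef_rot: [-3.141, -0.0, 1.698]
force: [-0.1, -0.7, -0.2]
grip_width: 0.0936
grip_force: 0.0
```

Request:
{"fn": "jog_arm", "kwargs": {"rows": [[[0,0,-0.02],0,0.094],[[0,0,-0.03],0,0.094],[[0,0,-0.03],0,0.094],[[0,0,-0.03],0,0.06],[[0.03,-0.013,0],0,0.05],[[0.03,-0.014,0],0,0.05],[[0.03,-0.014,0],0,0.05],[[0.036,-0.014,0],0,0.05],[[0,0,0],0,0.05]]}}

```text
time_s: 12.68
ee_pos: [0.4632, -0.0825, 0.1907]
eef_rot: [-3.141, -0.001, 1.7]
force: [0.8, 0.1, 0.2]
grip_width: 0.0572
grip_force: 0.0
```

```bash
python3 - <<'E'
from h import *
delta(.4655,-.086,.058,97.3)
c=camera("top");P=cloud(c);im=c["image"].astype(int);X,Y,Z=P[...,0],P[...,1],P[...,2]
m=(np.hypot(X-.534,Y+.2045)<.04)&(im.min(-1)>130);print(m.sum(),np.percentile(Z[m],[5,25,50,75,95]))
cv2.imwrite("pics/top4.png",cv2.resize(c["image"][130:280,320:500],None,fx=4,fy=4,interpolation=cv2.INTER_CUBIC)[:,:,::-1])
E
```

```text
t 12.68 pos [ 0.4632 -0.0825  0.1907] rpy [-1.7999e+02 -5.0000e-02  9.7420e+01] w 0.0572 tool mm [ -3.8   1.8 132.7] turn 0.12
96 [0.09184904 0.09378601 0.09492336 0.09607529 0.09846817]
```

View pics/top4.png

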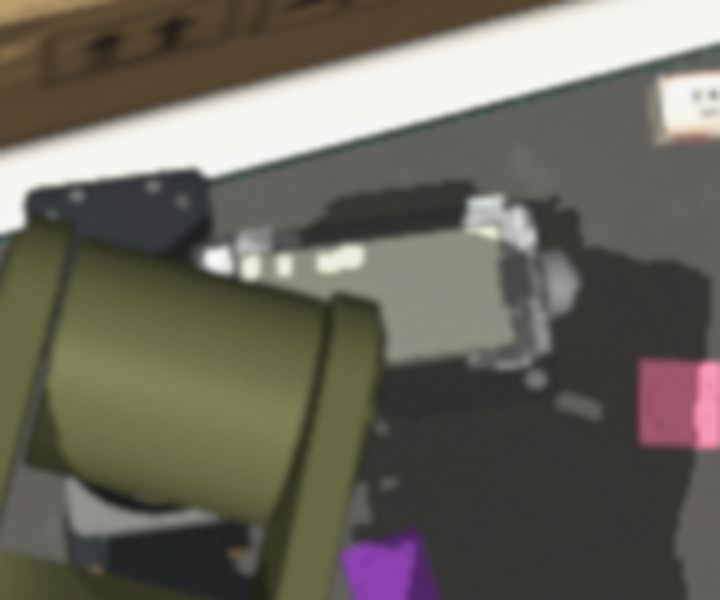

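The shut cover lies level at z≈0.095 with the far catch over its end at (520,285). Now the knob.

Request:
{"fn": "jog_arm", "kwargs": {"rows": [[[-0.0035,0.002,0.015],0,0.05],[[0,0,0.03],0,0.05],[[0,0,0.03],0,0.05],[[0,0,0.03],0,0.05],[[0,0,0.02],0,0.05],[[0,0,0.01],0,0.05],[[0,0,0],0,0.05],[[0,0,0],0,0.05]]}}

```text
time_s: 13.4
ee_pos: [0.4685, -0.0898, 0.056]
eef_rot: [3.141, 0.0, 1.698]
force: [-0.6, 0.3, 0.2]
grip_width: 0.0499
grip_force: 0.0
```

Request:
{"fn": "jog_arm", "kwargs": {"rows": [[[0,0,0],0,0.03],[[0,0,0],0,0.02],[[0,0,0],0,0.01],[[0,0,0],0,0.005],[[0,0,0],0,0.005],[[0,0,0],0,0.005],[[0,0,0],0,0.005],[[0,0,0],0,0.005]], "squeeze": 20}}

```text
time_s: 14.07
ee_pos: [0.4658, -0.0896, 0.055]
eef_rot: [-3.136, -0.001, 1.698]
force: [-13.8, -4.4, 5.2]
grip_width: 0.0154
grip_force: 20.0
```

Request:
{"fn": "jog_arm", "kwargs": {"rows": [[[0,-0.003,0],0,0.005],[[0,0,0],0,0.005]]}}

```text
time_s: 14.23
ee_pos: [0.4656, -0.0898, 0.0558]
eef_rot: [3.139, 0.0, 1.698]
force: [3.3, 1.2, -2.1]
grip_width: 0.0154
grip_force: 20.0
```

Request:
{"fn": "jog_arm", "kwargs": {"rows": [[[0,0.0005,-0.0072],0,0.005],[[0,0.0014,-0.0071],0,0.005],[[0,0.0023,-0.0068],0,0.005],[[0,0.0032,-0.0065],0,0.005],[[0,0.004,-0.006],0,0.005],[[0,0.0047,-0.0054],0,0.005],[[0,0,0],0,0.005]]}}

```text
time_s: 14.82
ee_pos: [0.4826, -0.0875, 0.0951]
eef_rot: [3.138, 0.0, 1.698]
force: [7.5, 1.3, -6.4]
grip_width: 0.0156
grip_force: 20.0
```

Tracking the arc well (about 45°). Continuing.

Request:
{"fn": "jog_arm", "kwargs": {"rows": [[[0,0.0054,-0.0047],0,0.005],[[0,0.006,-0.004],0,0.005],[[0,0.0065,-0.0032],0,0.005],[[0,0.0068,-0.0023],0,0.005],[[0,0.0071,-0.0014],0,0.005],[[0,0.0072,-0.0005],0,0.005],[[0,0,0],0,0.005]]}}

```text
time_s: 15.4
ee_pos: [0.5205, -0.0825, 0.1102]
eef_rot: [-3.141, -0.0, 1.698]
force: [1.7, 1.0, -10.0]
grip_width: 0.0153
grip_force: 20.0
```

Request:
{"fn": "jog_arm", "kwargs": {"rows": [[[0,0.0072,0.0005],0,0.005],[[0,0.0071,0.0014],0,0.005],[[0,0.0068,0.0023],0,0.005],[[0,0.0065,0.0032],0,0.005],[[0,0.006,0.004],0,0.005],[[0,0.0054,0.0047],0,0.005],[[0,0,0],0,0.005]]}}

```text
time_s: 15.98
ee_pos: [0.5589, -0.0775, 0.0939]
eef_rot: [-3.141, -0.001, 1.698]
force: [-2.6, 2.7, -4.8]
grip_width: 0.0154
grip_force: 20.0
```

Request:
{"fn": "jog_arm", "kwargs": {"rows": [[[0,0.0047,0.0054],0,0.005],[[0,0.004,0.006],0,0.005],[[0,0.0032,0.0065],0,0.005],[[0,0.0023,0.0068],0,0.005],[[0,0.0014,0.0071],0,0.005],[[0,0.0005,0.0072],0,0.005],[[0,0,0.001],0,0.005],[[0,0,0],0,0.005],[[0,0,0],0,0.005]]}}

```text
time_s: 16.73
ee_pos: [0.5748, -0.0754, 0.0552]
eef_rot: [3.14, -0.0, 1.698]
force: [-3.4, 5.3, -2.6]
grip_width: 0.0152
grip_force: 20.0
```

Request:
{"fn": "jog_arm", "kwargs": {"rows": [[[0,0,0.002],0,0.005],[[0,0,0],0,0.005],[[0,0,0],0,0.005]]}}

```text
time_s: 16.98
ee_pos: [0.5749, -0.0755, 0.0543]
eef_rot: [3.14, 0.0, 1.698]
force: [-8.8, 4.4, 10.0]
grip_width: 0.0154
grip_force: 20.0
```

Request:
{"fn": "jog_arm", "kwargs": {"rows": [[[0,0,0],0,0.02],[[0,0,0],0,0.04],[[0,0,0],0,0.05],[[0,0,0],0,0.05],[[0,0,0],0,0.05],[[0,0,0],0,0.05]]}}

```text
time_s: 17.48
ee_pos: [0.5745, -0.0759, 0.0525]
eef_rot: [3.141, 0.0, 1.698]
force: [0.8, 0.4, -0.4]
grip_width: 0.0487
grip_force: 0.0
```

Request:
{"fn": "jog_arm", "kwargs": {"rows": [[[0,0,-0.01],0,0.05],[[0,0,-0.02],0,0.05],[[0,0,-0.03],0,0.05],[[0,0,-0.03],0,0.05],[[0,0,-0.03],0,0.05],[[0,0,-0.03],0,0.05],[[0.03,-0.02,0],0,0.05],[[0.03,-0.02,0],0,0.05],[[0.03,-0.02,0],0,0.05],[[0.03,-0.02,0],0,0.05],[[0.03,-0.02,0],0,0.05],[[0,0,0],0,0.05]]}}

```text
time_s: 18.48
ee_pos: [0.4533, 0.0634, 0.2035]
eef_rot: [3.141, -0.001, 1.701]
force: [0.1, 0.3, 0.7]
grip_width: 0.05
grip_force: 0.0
```

```bash
python3 - <<'E'
from h import *
c=camera("top");P=cloud(c);im=c["image"].astype(int);X,Y,Z=P[...,0],P[...,1],P[...,2]
m=(np.hypot(X-.535,Y+.2045)<.04)&(im.min(-1)>110);print(m.sum(),np.percentile(Z[m],[5,50,95]))
k=(np.hypot(X-.574,Y+.075)<.04)&(im.max(-1)<60)&(Z>.05);print("knob",k.sum(),rect(P,k),np.median(Z[k])) if k.any() else 0
cv2.imwrite("pics/top5.png",cv2.resize(c["image"][130:280,320:500],None,fx=4,fy=4,interpolation=cv2.INTER_CUBIC)[:,:,::-1])
E
```

```text
1204 [0.09144304 0.09967    0.10408713]
knob 181 (array([ 0.5706, -0.0717]), array([15. , 43.5]), 9.47, 181, array([ 0.569 , -0.0733])) 0.08147673760050766
```

View pics/top5.png

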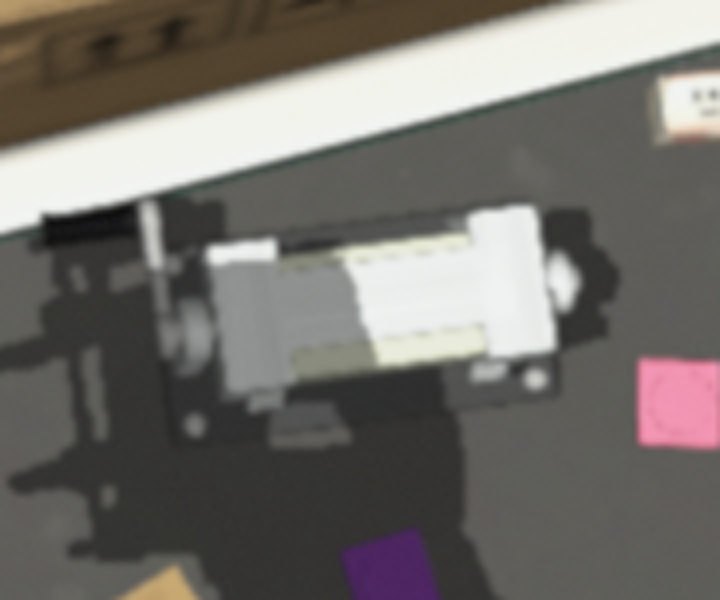

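The cradle is fully over: the crank is on the far side at (95,225), the cradle underside is up, the tray is shut, and the desk holds nothing spilled. The robot is clear.

```bash
python3 -c "
from station import *
print(hand_in())"
```

```text
the job is handed in; nothing more can be done
None
```

I put the long cover tray on the tray of dies, pressed it down until it stopped, and turned the crank fully over. I then let go and handed the job in at about 18.5 s of the 54 s; the dies can't be seen inside the shut trays, and `hand_in()` gave no verdict.

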